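Index the marker magazine to its empty tube and load the marker

TASK

Turn the handle of the sloped marker magazine, click by click, until its one empty tube (the third tube clockwise from the handle's brass pointer, looking down on the sloped cover) rests in its click-stop under the round mouth of the cover. Then take the plain straight marker out of the wooden stand and put it foot first through the mouth until it stands fully down in that tube, and let go of it. Leave the paddle, the ball-ended burnisher, the jar and the mug where they are.

Things in the scene. Friction and masses are not known exactly. Their poses are not given: they have to be found in the camera images.
- turret (a joint): turning angle of the magazine's turret, rad, anticlockwise positive looking down on the sloped cover. 0 (and every whole turn, +-6.28) is the stop where the empty tube is under the mouth. 8 click-stops per turn, 0.785 rad apart; it may turn either way, more than a turn each way. A spring pawl resists (up to 0.2 N m), pulls the turret to the nearest stop when let go and holds it.
- handle (a point): centre of the turret's black grip bar (64 long, 16 thick, 40 mm tall; pinch its thickness), on the turret's axis, 34 mm above the clear cover. z is that axis: square to the cover, out and up, 30 degrees off vertical, leaning to the cover's lower edge. Axes turn with the turret: the empty tube lies along -x, the bar along the line to pointer_tip, 135 degrees anticlockwise of that.
- pointer_tip (a point): tip of the flat brass pointer (12 mm wide) at one end of the handle, 5 mm above the cover, 56 mm from the axis. The empty tube is the third tube clockwise from it (135 degrees). Small steel studs on the cover, with the mouth, mark the eight stops.
- empty_well (a point): centre line of the empty grey tube, at the level of the cover's top face, 70 mm from the axis; turns with the turret. The tube (bore 26 mm, axis square to the cover) begins 8 mm below the cover's top face; the seven other tubes are filled to their tops with white marker tails.
- well_floor (a point): centre of the inner floor of that tube, 74 mm below the cover's top face, along the turret's axis direction. Its axes are those of handle.
- mouth (a point): centre of the round mouth (29 mm wide) in the clear cover (200 x 200 mm, 5 mm thick), at its top face, near its lower edge and 70 mm down the slope from the turret's axis. The only opening in the cover. Axes: z vertical, -x is the level direction that the slope faces.
- marker_mid (a point): centre of the plain straight white marker, a 150 mm long rod, 20 mm across; its foot tapers to 14 mm over the last 22 mm, its tail is 17 mm across over the last 16 mm. Round, 60 g give or take. The point is half-way along; z runs from foot to tail. At the start it stands foot down in one of three holes of the stand, with its tail 165 mm above the table.
- marker_foot (a point): centre of the marker's flat foot, 75 mm from marker_mid.
- stand: fixed wooden block 60 x 190 x 70 mm, origin under its centre, z up, long along its y. Three holes 22 mm wide, 55 mm deep, in a row along y at -62, 0 and +62 mm; the marker, the paddle and the burnisher stand in them in any order.
- paddle: bystander: wooden paddle, 149 mm tall, round shaft 20 mm, flat blade 40 mm wide and 8 mm thick on top, blade along the stand's row. Origin at its foot.
- burnisher: bystander: burnishing tool, 145 mm tall, round wooden shaft 20 mm, steel ball 34 mm on top. Origin at its foot.
- paint_jar: bystander: closed grey jar, 60 mm across, 150 mm tall, between stand and magazine. Origin under its centre.
- mug: bystander: white mug, 80 mm across, 95 mm tall, beyond them. Origin under its centre.
- magazine: the fixed housing: grey box about 215 mm square under the sloped cover. Origin on the table, under the point of the turret's axis that lies in the cover's top face, 160 mm up; -x is the level direction that the slope faces. The cover's upper edge is 0.21 m and its lower edge 0.11 m above the table.
Things that resemble listed ones, but are neither listed nor needed, are in the scene too. Of the things like the part that bears marker_mid, leave any that is red; of the rest the larger one is meant.

How it is judged (in metres and radians):
On the way:
1. the empty tube rests in its click-stop under the mouth (distance between empty_well and mouth below 0.006 m and velocity of joint turret between -0.1 and 0.1 rad/s), for 0.3 s.
At the end, for the whole second after the job is handed in: The empty tube is at rest within 6 mm of the mouth's centre and the marker stands foot down in it, let go: its foot within 12 mm of the centre of the tube's floor and at most 6 mm above it, the marker within 0.22 rad of the tube's direction (all of step 1 and distance between marker_foot and well_floor below 0.012 m and z of marker_foot in the frame of well_floor below 0.006 m and angle between the z axis of marker_mid and the z axis of handle, either way round below 0.22 rad); the robot touches nothing.
It fails at once if the paddle is moved more than 30 mm or tipped over (distance of paddle from where it was at the start of the episode above 0.03 m or angle between paddle's own z axis and vertical above 0.5 rad).
It fails at once if the burnisher is moved more than 30 mm or tipped over (distance of burnisher from where it was at the start of the episode above 0.03 m or angle between burnisher's own z axis and vertical above 0.5 rad).
It fails at once if the jar is moved more than 30 mm or tipped over (distance of paint_jar from where it was at the start of the episode above 0.03 m or angle between paint_jar's own z axis and vertical above 0.5 rad).
It fails at once if the mug is moved more than 30 mm or tipped over (distance of mug from where it was at the start of the episode above 0.03 m or angle between mug's own z axis and vertical above 0.5 rad).
It also fails if it takes over 72 s, if anything falls off the work surface, if the arm or the gripper's body presses on something with over 40 N, if the wrist force passes 120 N, or if a joint passes its speed limit or range.

ROBOT

A 6-joint arm with a two-finger parallel gripper is mounted at the origin on the work surface. World frame = base frame: x ahead of the robot, y to its left, z up, the work surface at z = 0. Lengths are in mm, angles in degrees, forces in N, time in s.
With the tool pointing down it reaches from about 425 to 925 mm from the base axis. Payload 12.5 kg.
Tool frame: the origin (TCP) lies at the very end of the fingers, on their centre line; the grasp point (between the pads) lies 19 mm behind it (r.hold_point_z is the distance from the TCP to the grasp point, in mm); z points along the fingers, y is the direction in which the jaws open and shut (so a half turn about z gives the same grasp; the last joint's range is limited). The gripper opens to 85 mm and grips with 20 to 120 N. Pads are 22 mm wide; open, the fingers measure 114 mm over their backs; the gripper's body (76 mm by 85 mm) begins 54 mm behind the grasp point. The pads swing forward as they close: fully open they stand 13 mm farther back than shut.
Start: joints at [63.507, 28.126, 89.318, -0, 62.55, -6.05], TCP at [218.282, 585.66, 231.327] pointing down, gripper open.
Joint ranges: [-177.58, 177.58], [-47.91, 125.51], [2.72, 160], [-65.01, 245.01], [3.68, 167.84], [-153.87, 153.87]. Speed limits (degrees/s): [127.2, 127.2, 159.86, 180, 180, 180].

INTERFACE

Orientations are given as a 3x3 rotation matrix whose columns are the frame's x, y, z axes.
In Python, from bench import r, cams gives the robot as it stands. The module is installed in compiled form; this text tells all that it offers.
- The arm moves only by the shell command python3 -m handwheel 'ROWS' [OPENING] [FORCE]. ROWS is JSON, a list of rows, each a list of 2 entries, a list of its own where there are three numbers: the shift along the tool's x, y, z in m, then the turn, a rotation vector about the tool's x, y, z in rad. In form: [[[dx, dy, dz], [wx, wy, wz]], ...]. A call has 1 to 10 rows; each row shifts and turns the commanded pose from where the row before left it, along the tool's axes as they then stand; what a row does not reach is not made up. A row lasts 1/10 s, in which the tool goes at most 50 mm and 8.59 degrees, less where a joint would pass 70% of its speed; a pose out of reach is approached as far as the arm can. A call is refused whole if a number of a shift passes 0.05 or a number of a turn 0.15, either way. A call with a gripper value outside its range is refused whole. OPENING is the finger opening in m, from 0 to 0.0854, set as the call begins (- or left out, the last holds). The fingers move at their own pace and stop on an object; FORCE is the grip in N (left out, the last holds). Time passes only in rows, so rows that do not move let the fingers close. It gives the time, the measured TCP pose, the force and the opening at its end, in the units of the state.
- r.get_obs(): the state, without advancing time (a new reading comes with each control period).
- cams.camera(name): name is "side" or "top" or "wrist"; returns (picture, depth): 400x640x3 uint8, red, green, blue; 400x640 float32, mm along the optical axis (not along the pixel's ray), 0 where there is no reading.
- cams.camera_model(name): a dict with "vertical_fov" (degrees; the focal length in pixels is half the picture's height over the tangent of half this angle, whatever the lens; pixels are square), "cx", "cy" (the principal point, pixels), "T" (4x4, takes a point from camera to world coordinates). Camera axes: x right, y up, looking along -z (the intrinsics and any distortion apply to the point x, -y, -z); pixel columns grow to the right and rows downward; lengths in mm; the calibration is good to about 2 mm. The wrist camera is an equidistant fisheye: a pixel r from the principal point sees the ray r / f radians off the axis. A picture is of the moment at which its call begins: read the wrist's pose just before it. camera_model takes no time and is no camera call; for the wrist camera it gives the pose at the moment of the call.
- r.close_job(): hands the job in, once; it reports no verdict.
Trained networks look in the newest picture that a camera, given by its name, has taken for a name from the list of things; names that differ only in an ending like _2 or _b are one class to them, and where a whole thing is asked for, a point or a joint stands for the part that bears it (a point fixed in the world has none). Each returns a list of dicts, best first, with "conf" (0 to 1); they miss things now and then, are a little off and sometimes report something else, mostly with a low value. They report only what shows in the picture. A call takes as long as a camera call. They do not tell look-alikes from the thing itself.
- cams.boxes_of(camera, query): "xyz" ([x, y, z] in mm, in world coordinates, good to about 4 mm: the middle of the surface that is visible of it).
The state is a dict: "time_s": time; "joint_pos": joint angles; "joint_velocities": joint speeds; "effort": joint torques, N m; "position": TCP position; "eef_rot": TCP orientation; "force": force on the tool from outside, world axes, zero at the start; "moment": the same for the moment, N m; "opening": opening from 0.0 (shut) to 1.0 (fully open).
Only numpy, scipy, OpenCV 4.12 (cv2) and the standard library are available. Lean on these libraries where they do the work, as an engineer would, in place of code of your own. Each camera call takes 0.05 s, during which the arm holds its last target.

## Working session

There is one attempt and no reset: what is moved stays moved. The work goes in short steps, Python scripts to look and compute and a shell command to move; the robot and the scene stay as the last step left them, time stands still between calls to the robot, and variables do not carry over. Pictures are saved under pics/ and viewed, and the job is handed in when it is done.

```bash
mkdir -p pics; python3 - <<'E'
from bench import r,cams
import cv2,numpy as np
o=r.get_obs();print(o['time_s'],o['position'],o['eef_rot'],o['opening'],r.hold_point_z)
for n in ['side','top','wrist']:
    p,d=cams.camera(n);cv2.imwrite(f'pics/{n}0.png',p[:,:,::-1]);np.save(f'pics/{n}0.npy',d)
    m=cams.camera_model(n);print(n,m['vertical_fov'],m['cx'],m['cy'],np.round(m['T'],3).tolist(),[k for k in m])
for n in ['side','top']:
    for q in ['handle','pointer_tip','mouth','marker_mid','empty_well','stand','paddle','burnisher','paint_jar','mug','magazine']:
        print(n,q,[(np.round(b['xyz']).tolist(),round(b['conf'],2)) for b in cams.boxes_of(n,q)])
E
```

```text
0.0 [218.13807987 585.42831821 230.70944056] [[-9.37030741e-01  3.49246459e-01 -5.49162856e-04]
 [ 3.49246861e-01  9.37030152e-01 -1.06039443e-03]
 [ 1.44243154e-04 -1.18541558e-03 -9.99999287e-01]] 1.0025139629972486 18.700000000000003
side 54.69523353945237 319.54847812438163 198.60780637642583 [[0.997, 0.061, -0.049, 560.781], [-0.077, 0.635, -0.769, -763.776], [-0.016, 0.77, 0.638, 670.831], [0.0, 0.0, 0.0, 1.0]] ['vertical_fov', 'cx', 'cy', 'T']
top 43.09496120852387 315.943307140107 200.5489147355349 [[0.004, 0.986, -0.166, 445.765], [-1.0, 0.002, -0.008, -84.194], [-0.008, 0.166, 0.986, 1231.557], [0.0, 0.0, 0.0, 1.0]] ['vertical_fov', 'cx', 'cy', 'T']
wrist 65.70646984690485 313.2461695983377 201.1332152137528 [[0.348, -0.903, -0.252, 155.004], [0.937, 0.335, 0.094, 609.182], [-0.001, -0.269, 0.963, 375.42], [0.0, 0.0, 0.0, 1.0]] ['vertical_fov', 'cx', 'cy', 'T']
side handle [([567.0, 145.0, 190.0], 0.7)]
side pointer_tip [([567.0, 146.0, 187.0], 0.75)]
side mouth [([581.0, 146.0, 136.0], 0.81)]
side marker_mid [([537.0, -443.0, 104.0], 0.73), ([543.0, -350.0, 124.0], 0.69), 
[... 419 characters left out ...]
le [([565.0, 159.0, 195.0], 0.59), ([568.0, -283.0, 153.0], 0.16)]
top pointer_tip [([564.0, 157.0, 196.0], 0.73)]
top mouth [([575.0, 187.0, 164.0], 0.76), ([546.0, -334.0, 143.0], 0.69), ([571.0, -282.0, 155.0], 0.48)]
top marker_mid [([462.0, -364.0, 80.0], 0.52), ([540.0, -338.0, 148.0], 0.51), ([528.0, -425.0, 106.0], 0.5), ([567.0, 158.0, 198.0], 0.16)]
top empty_well [([568.0, 160.0, 194.0], 0.88)]
top stand [([561.0, -282.0, 70.0], 0.68)]
top paddle [([588.0, -224.0, 146.0], 0.57)]
top burnisher [([570.0, -281.0, 154.0], 0.66)]
top paint_jar [([772.0, -85.0, 36.0], 0.71), ([469.0, -58.0, 144.0], 0.6)]
top mug [([772.0, -82.0, 37.0], 0.81)]
top magazine [([577.0, 187.0, 164.0], 0.87)]
```

View pics/side0.png

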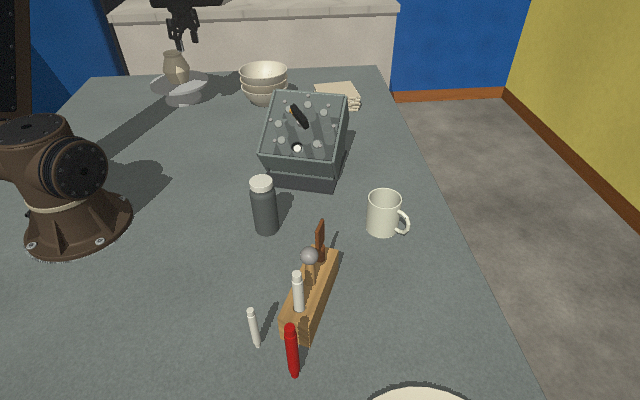

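View pics/top0.png

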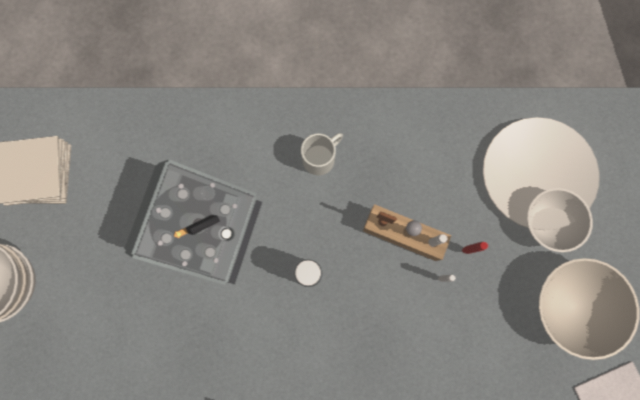

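```bash
python3 - <<'E'
import cv2
a=cv2.imread('pics/top0.png');print(a.shape)
cv2.imwrite('pics/top0c.png',cv2.resize(a[120:290,100:300],None,fx=4,fy=3.5,interpolation=cv2.INTER_CUBIC)[:600] if 0 else cv2.resize(a[130:280,100:300],(800,600),interpolation=cv2.INTER_CUBIC))
E
```

```text
(400, 640, 3)
```

View pics/wrist0.png

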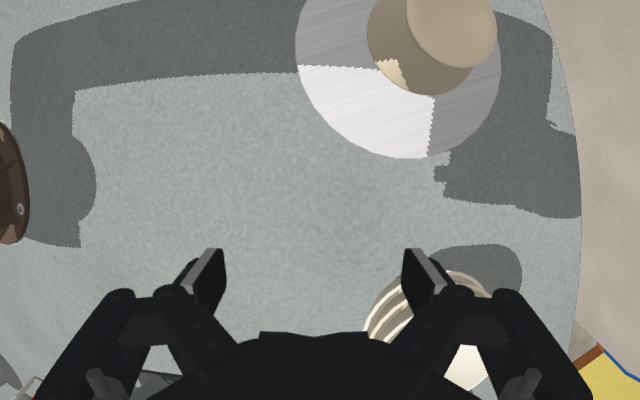

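The marker could be any of three things, by top-picture pixel: a white rod in the stand at (443,239), a red rod at (484,246), and a smaller white rod standing free at (452,278). The description (white, larger, in the stand) picks (443,239). Next I'll check close crops of it and of the magazine.

```bash
python3 - <<'E'
import cv2
a=cv2.imread('pics/side0.png')
cv2.imwrite('pics/stand.png',cv2.resize(a[210:385,220:360],(640,800))[:600] if 0 else cv2.resize(a[215:385,230:360],(459,600),interpolation=cv2.INTER_CUBIC))
E
```

```text
(no output)
```

View pics/stand.png

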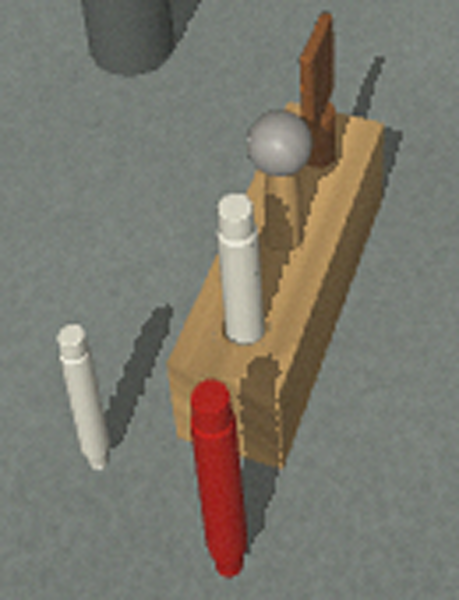

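View pics/top0c.png

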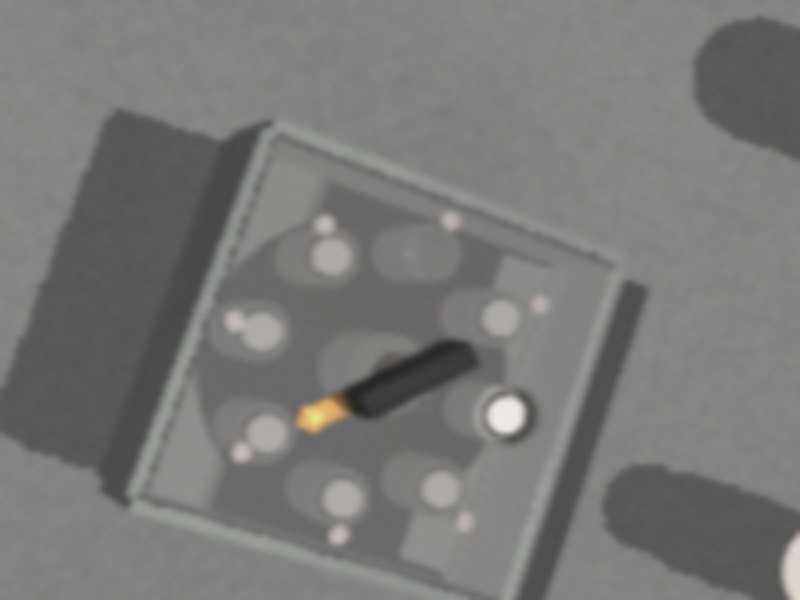

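The rod in the stand is plain white with a stepped tail, and larger than the loose white one, so it's the one I want. In the magazine crop the mouth is at (507,414), and the only tube without a white tail is at (415,250), two stops anticlockwise of it. The pointer lies three stops anticlockwise of that tube, which agrees with the description. So the turret has to turn clockwise by 90°. Next I'll fit the geometry.

```bash
cat > h.py <<'E'
import numpy as np,cv2
from scipy.optimize import least_squares
from bench import r,cams
def proj(m,P):
    P=np.atleast_2d(P);T=m['T'];q=(P-T[:3,3])@T[:3,:3]
    f=200/np.tan(np.radians(m['vertical_fov'])/2)
    return np.c_[m['cx']+f*q[:,0]/-q[:,2], m['cy']-f*q[:,1]/-q[:,2]]
def projf(m,P):
    P=np.atleast_2d(P);T=m['T'];q=(P-T[:3,3])@T[:3,:3]
    f=200/np.tan(np.radians(m['vertical_fov'])/2)
    x,y,z=q[:,0],-q[:,1],-q[:,2];rr=np.hypot(x,y);th=np.arctan2(rr,z)
    return np.c_[m['cx']+f*th*x/rr,m['cy']+f*th*y/rr]
def magR(yaw):
    # z=axis, x = up-slope (mouth at -x), 
    d=np.array([-np.cos(yaw),-np.sin(yaw),0]) # slope facing
    z=np.array([0,0,1])*np.cos(np.pi/6)+d*.5
    x=-(d*np.cos(np.pi/6)-np.array([0,0,.5]))
    return np.c_[x,np.cross(z,x),z]
def mag(p,rad,ang,h): # ang anticlockwise from mouth direction
    a=np.radians(ang)
    return np.array([p[0],p[1],160])+magR(p[2])@np.array([-rad*np.cos(a),-rad*np.sin(a),h])
E
python3 - <<'E'
from h import *
m=cams.camera_model('top')
c=np.array([(507,414),(326,224),(451,220),(540,305),(465,522),(339,536),(241,453),(235,321)],float)
px=c/4+[100,130]-.375
ang=[0,135,90,45,-45,-90,-135,180]
def P(p): return np.array([mag(p,70,0,0)]+[mag(p,p[3],a,2) for a in ang[1:]])
f=lambda p:(proj(m,P(p))-px).ravel()
s=least_squares(f,[570,170,1.3,85]);print(s.x,np.degrees(s.x[2]),np.round(s.fun.reshape(-1,2),1).tolist())
p=s.x;print('mouth',mag(p,70,0,0),'handle',mag(p,0,0,34))
print(proj(m,np.array([mag(p,56,225,5),mag(p,56,135+90,5)])), 'ptr seen',np.array([300,420])/4+[100,130])
np.save('mag.npy',p)
ms=cams.camera_model('side');a=cv2.imread('pics/side0.png')
for q in np.r_[proj(ms,P(p)),proj(ms,[mag(p,0,0,34),mag(p,56,225,5)])]: cv2.circle(a,tuple(int(round(4*v)) for v in q),6,(0,0,255),-1,shift=2)
cv2.imwrite('pics/sc.png',cv2.resize(a[80:200,240:370],(650,600),interpolation=cv2.INTER_NEAREST))
# marker tail & stand
d=np.load('pics/top0.npy');f0=200/np.tan(np.radians(m['vertical_fov'])/2)
def world(u,v,z):
    ray=m['T'][:3,:3]@np.array([(u-m['cx'])/f0,-(v-m['cy'])/f0,-1]);t=m['T'][:3,3]
    return t+ray*(z-t[2])/ray[2]
cv2.imwrite('pics/st.png',cv2.resize(cv2.imread('pics/top0.png')[195:295,355:495],(800,571),interpolation=cv2.INTER_CUBIC))
print(world(443,239,165))
E
```

```text
[575.88642778 175.5752849    1.26828928  88.46846248] 72.66762277270962 [[1.5, 0.6], [-0.5, 0.1], [-0.1, 0.0], [-0.2, -0.2], [-0.3, 0.0], [-0.2, -0.2], [-0.1, -0.2], [-0.2, -0.1]]
mouth [557.82633002 117.70618374 125.        ] handle [570.8218838  159.34721064 189.44486373]
[[174.58529866 235.58380627]
 [174.58529866 235.58380627]] ptr seen [175. 235.]
[ 543.88829372 -343.21367991  165.        ]
```

View pics/sc.png

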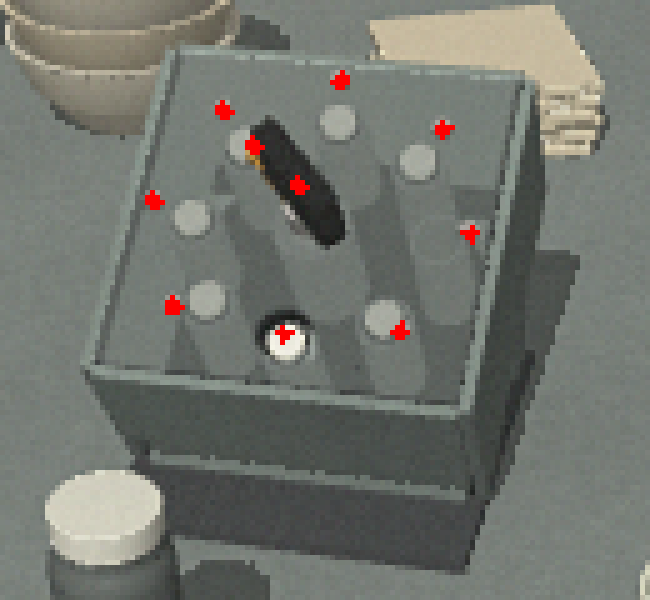

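View pics/st.png

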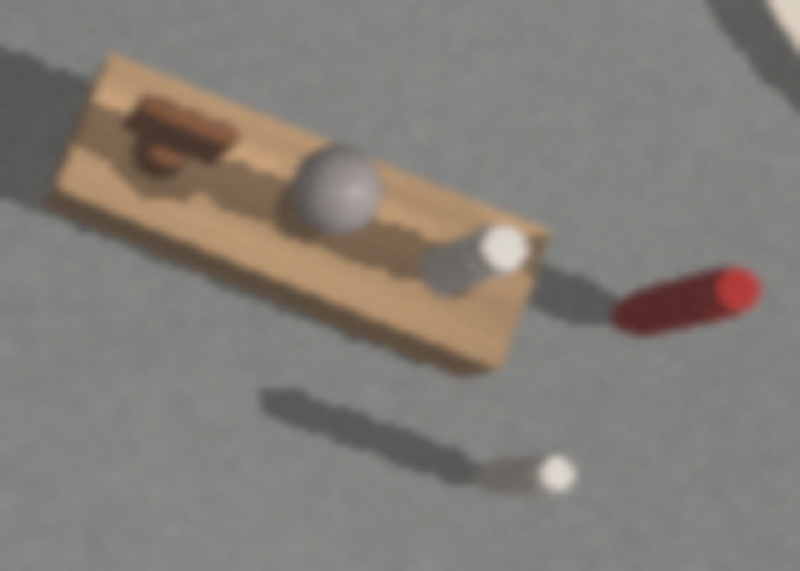

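```bash
cat >> h.py <<'E'
from scipy.spatial.transform import Rotation as Rot
def plan(p1,R1,N,p0=None,R0=None):
    """equal rows (m, rad) from present pose to TCP p1 (mm), R1"""
    o=r.get_obs()
    if p0 is None:p0=np.array(o['position']);R0=np.array(o['eef_rot'])
    R0=Rot.from_matrix(R0).as_matrix();w=Rot.from_matrix(R0.T@R1).as_rotvec()
    S=sum(R0@Rot.from_rotvec(w*k/N).as_matrix() for k in range(N))
    v=np.linalg.solve(S,np.array(p1)-p0)/1000
    print(N,'rows',np.round(v,4).tolist(),np.round(w/N,4).tolist(),'|v|mm',round(1000*np.linalg.norm(v),1),'w deg',round(np.degrees(np.linalg.norm(w/N)),2))
    return v,w/N
def toolR(z,y):
    z=z/np.linalg.norm(z);y=y-z*(y@z);y/=np.linalg.norm(y);return np.c_[np.cross(y,z),y,z]
def barR(p,turret):
    # tool for pinching bar at turret angle (rad, 0=empty under mouth)
    M=magR(p[2]);a=turret+np.radians(135)
    b=M@np.array([-np.cos(a),-np.sin(a),0]);return toolR(-M[:,2],np.cross(M[:,2],b)),b
def snap(n):
    m=cams.camera_model('wrist');p,d=cams.camera('wrist');cv2.imwrite(f'pics/{n}.png',p[:,:,::-1]);np.save(f'pics/{n}.npy',d)
    np.savez(f'pics/{n}_m.npz',**m);return m,p,d
E
python3 - <<'E'
from h import *
p=np.load('mag.npy');R,b=barR(p,np.pi/2)
for s in (1,-1):
    Q=R*[s,s,1];print(Q.round(3).tolist());plan(mag(p,0,0,34+130),Q,20)
E
```

```text
[[0.493, -0.857, 0.149], [-0.795, -0.374, 0.477], [-0.354, -0.354, -0.866]]
20 rows [0.0053, -0.0372, -0.0017] [-0.0137, -0.0307, -0.1171] |v|mm 37.7 w deg 6.98
[[-0.493, 0.857, 0.149], [0.795, 0.374, 0.477], [0.354, 0.354, -0.866]]
20 rows [-0.0284, -0.007, -0.0095] [-0.0244, 0.0109, 0.0357] |v|mm 30.7 w deg 2.56
```

```bash
python3 -m handwheel '[[[-0.0284,-0.007,-0.0095],[-0.0244,0.0109,0.0357]],[[-0.0284,-0.007,-0.0095],[-0.0244,0.0109,0.0357]],[[-0.0284,-0.007,-0.0095],[-0.0244,0.0109,0.0357]],[[-0.0284,-0.007,-0.0095],[-0.0244,0.0109,0.0357]],[[-0.0284,-0.007,-0.0095],[-0.0244,0.0109,0.0357]],[[-0.0284,-0.007,-0.0095],[-0.0244,0.0109,0.0357]],[[-0.0284,-0.007,-0.0095],[-0.0244,0.0109,0.0357]],[[-0.0284,-0.007,-0.0095],[-0.0244,0.0109,0.0357]],[[-0.0284,-0.007,-0.0095],[-0.0244,0.0109,0.0357]],[[-0.0284,-0.007,-0.0095],[-0.0244,0.0109,0.0357]]]' && python3 -m handwheel '[[[-0.0284,-0.007,-0.0095],[-0.0244,0.0109,0.0357]],[[-0.0284,-0.007,-0.0095],[-0.0244,0.0109,0.0357]],[[-0.0284,-0.007,-0.0095],[-0.0244,0.0109,0.0357]],[[-0.0284,-0.007,-0.0095],[-0.0244,0.0109,0.0357]],[[-0.0284,-0.007,-0.0095],[-0.0244,0.0109,0.0357]],[[-0.0284,-0.007,-0.0095],[-0.0244,0.0109,0.0357]],[[-0.0284,-0.007,-0.0095],[-0.0244,0.0109,0.0357]],[[-0.0284,-0.007,-0.0095],[-0.0244,0.0109,0.0357]],[[-0.0284,-0.007,-0.0095],[-0.0244,0.0109,0.0357]],[[-0.0284,-0.007,-0.0095],[-0.0244,0.0109,0.0357]]]'
python3 -m handwheel '[[[0,0,0],[0,0,0]],[[0,0,0],[0,0,0]],[[0,0,0],[0,0,0]]]'
python3 - <<'E'
from h import *
m,pic,d=snap('w1');p=np.load('mag.npy');o=r.get_obs();print(o['time_s'],o['position'],o['joint_pos'],mag(p,0,0,164))
print('target',barR(p,np.pi/2)[0]);print(o['eef_rot'])
P=[mag(p,70,0,0)]+[mag(p,p[3],a,2) for a in (45,90,135,180,225,270,315)]+[mag(p,0,0,34),mag(p,56,225,5)]
a=pic[:,:,::-1].copy()
for q in projf(m,P): cv2.drawMarker(a,tuple(int(round(v)) for v in q),(0,0,255),cv2.MARKER_CROSS,6,1)
cv2.imwrite('pics/w1o.png',a)
E
```

```text
time_s: 2.25
position: [429.6, 375.1, 301.4]
eef_rot: [[-0.756, 0.654, 0.031], [0.638, 0.724, 0.262], [0.149, 0.218, -0.964]]
force: [-1.4, 0.0, 0.2]
opening: 1.001
time_s: 3.25
position: [551.6, 95.3, 301.5]
eef_rot: [[-0.492, 0.858, 0.15], [0.796, 0.372, 0.477], [0.354, 0.354, -0.866]]
force: [1.2, 0.2, 0.7]
opening: 0.997
time_s: 3.55
position: [551.0, 97.2, 301.6]
eef_rot: [[-0.493, 0.857, 0.148], [0.795, 0.375, 0.477], [0.353, 0.353, -0.866]]
force: [-0.1, -0.6, -0.9]
opening: 0.997
3.6 [550.95867147  97.48045699 301.64115716] [-10.07218651  16.83454345 101.93833288  34.1891301   61.84441004
 -54.51168609] [551.45745095  97.29869139 302.02816622]
target [[ 0.49256437 -0.85743344  0.14895718]
 [-0.79522346 -0.37390894  0.4772963 ]
 [-0.35355339 -0.35355339 -0.8660254 ]]
[[-0.49382808  0.85682948  0.14824663]
 [ 0.79472389  0.37552943  0.47685594]
 [ 0.35291325  0.35329999 -0.86638984]]
```

View pics/w1o.png

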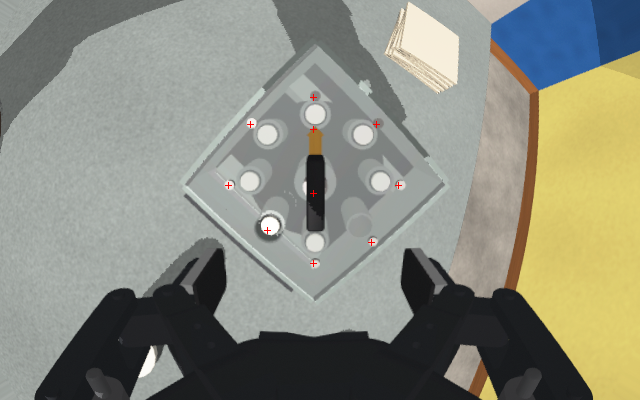

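The wrist view confirms the layout: bar at (315,193), brass pointer at (315,140), mouth at about (270,226), and the empty tube at (360,225). I'll refine the fit with this view.

```bash
python3 - <<'E'
import cv2
a=cv2.imread('pics/w1.png')
cv2.imwrite('pics/w1c.png',cv2.resize(a[75:285,185:455],(772,600),interpolation=cv2.INTER_CUBIC))
E
```

```text
(no output)
```

View pics/w1c.png

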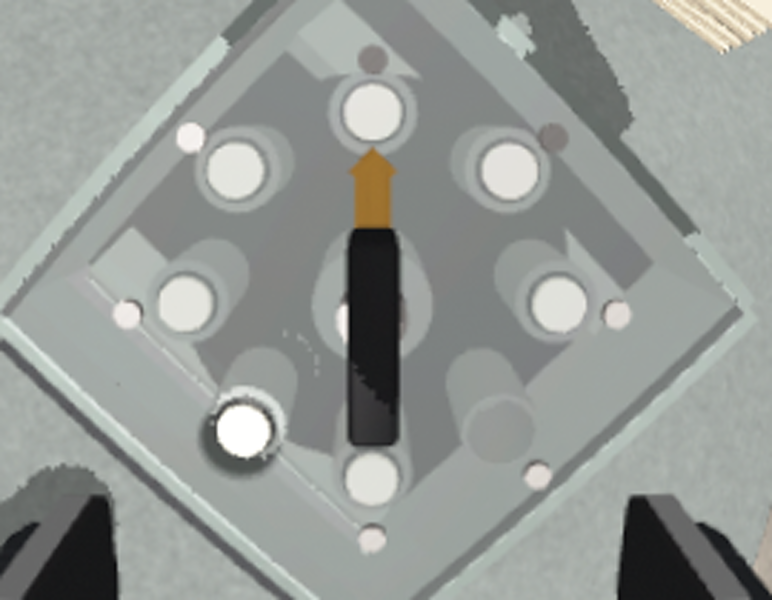

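```bash
python3 - <<'E'
from h import *
m=dict(np.load('pics/w1_m.npz'))
c=np.array([(244,431),(372,538),(537,475),(616,314),(553,137),(373,59),(190,137),(127,313),(373,149)],float)
px=(c+.5)/2.859+[185,75]-.5
def P(p): return np.array([mag(p,70,0,0)]+[mag(p,p[3],a,p[4]) for a in range(45,360,45)]+[mag(p,56,225,5)])
f=lambda p:(projf(m,P(p))-px).ravel()
s=least_squares(f,[570,170,1.3,85,2]);print(s.x,np.degrees(s.x[2]),np.round(s.fun.reshape(-1,2),1).tolist())
s=least_squares(lambda q:f(np.r_[q,2]),[570,170,1.3,85]);print(s.x,np.degrees(s.x[2]),np.round(s.fun.reshape(-1,2),1).tolist())
p=s.x;np.save('magw.npy',p)
print('old',np.load('mag.npy'))
print('bar centre px',projf(m,[mag(p,0,0,34),mag(p,0,0,54)]),'seen',np.array([373,337])/2.859+[185,75])
# depth check of bar top
d=np.load('pics/w1.npy');print(d[185:200:5,316],d[226,270])
t=m['T'];k=mag(p,0,0,54);print('pred depth bar top',-((k-t[:3,3])@t[:3,:3])[2])
E
```

```text
[576.28180526 179.98713133   1.2705698   85.75011251  14.46520746] 72.79828736733819 [[-1.2, 0.8], [0.1, 0.0], [0.3, -0.0], [0.3, -0.1], [0.2, 0.0], [-0.1, -0.1], [0.5, -0.0], [0.3, 0.2], [-0.2, -0.7]]
[577.13482497 178.07983782   1.2681005   88.98501466] 72.65680646851715 [[-1.3, 2.6], [-0.1, -0.6], [0.1, -0.5], [0.1, -0.6], [0.2, -0.4], [0.0, -0.6], [0.7, -0.7], [0.4, -0.6], [-0.0, 1.2]]
old [575.88642778 175.5752849    1.26828928  88.46846248]
bar centre px [[315.06381195 190.75534336]
 [315.14847201 196.30723654]] seen [315.46519762 192.8733823 ]
[259.9743  260.56818 261.2488 ] 336.87393
pred depth bar top 264.0354229958748
```

```bash
python3 - <<'E'
from h import *
p=np.array([576.5,178,1.2695]);np.save('m2.npy',p)
R,b=barR(p,np.pi/2);R=R*[-1,-1,1];plan(mag(p,0,0,19),R,10)
E
```

```text
10 rows [0.0001, 0.0002, 0.0146] [-0.0, 0.0001, 0.0] |v|mm 14.6 w deg 0.0
```

```bash
python3 -m handwheel '[[[0.0001,0.0002,0.0146],[0,0,0]],[[0.0001,0.0002,0.0146],[0,0,0]],[[0.0001,0.0002,0.0146],[0,0,0]],[[0.0001,0.0002,0.0146],[0,0,0]],[[0.0001,0.0002,0.0146],[0,0,0]],[[0.0001,0.0002,0.0146],[0,0,0]],[[0.0001,0.0002,0.0146],[0,0,0]],[[0.0001,0.0002,0.0146],[0,0,0]],[[0.0001,0.0002,0.0146],[0,0,0]],[[0.0001,0.0002,0.0146],[0,0,0]]]' 
python3 -m handwheel '[[[0,0,0],[0,0,0]],[[0,0,0],[0,0,0]]]'
python3 - <<'E'
from h import *
m,pic,d=snap('w2');a=pic[:,:,::-1]
cv2.imwrite('pics/w2.png',a)
E
```

```text
time_s: 4.6
position: [574.3, 168.3, 174.9]
eef_rot: [[-0.492, 0.858, 0.149], [0.795, 0.374, 0.477], [0.353, 0.353, -0.866]]
force: [-0.2, -0.1, -0.4]
opening: 1.003
time_s: 4.8
position: [574.2, 167.9, 175.7]
eef_rot: [[-0.493, 0.858, 0.148], [0.795, 0.374, 0.477], [0.354, 0.353, -0.866]]
force: [0.4, -0.7, 0.2]
opening: 1.003
```

View pics/w2.png

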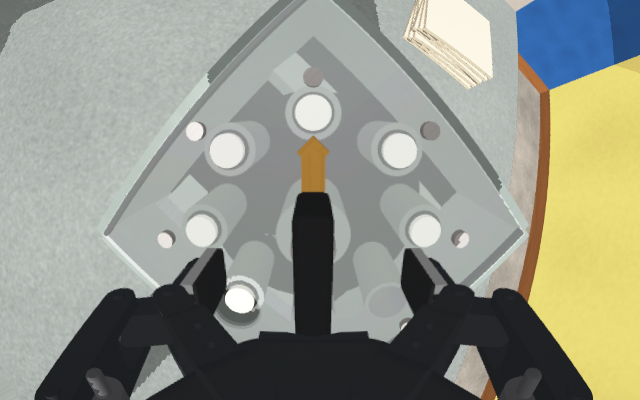

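The bar, at (313,270), sits centred between the open fingers. Closing on it.

```bash
python3 -m handwheel '[[[0,0,0],[0,0,0]],[[0,0,0],[0,0,0]],[[0,0,0],[0,0,0]],[[0,0,0],[0,0,0]],[[0,0,0],[0,0,0]],[[0,0,0],[0,0,0]],[[0,0,0],[0,0,0]],[[0,0,0],[0,0,0]]]' 0.005 50
python3 - <<'E'
from h import *
m,pic,d=snap('w3');o=r.get_obs();print(o['force'],o['moment'],o['opening'])
E
```

```text
time_s: 5.65
position: [573.9, 167.5, 176.1]
eef_rot: [[-0.493, 0.857, 0.148], [0.795, 0.374, 0.477], [0.353, 0.353, -0.866]]
force: [-3.6, -3.3, 3.3]
opening: 0.182
[-3.74330098 -4.16325131  3.3185367 ] [-0.46580357  0.40302122  0.18167615] 0.18111967475962815
```

View pics/w3.png

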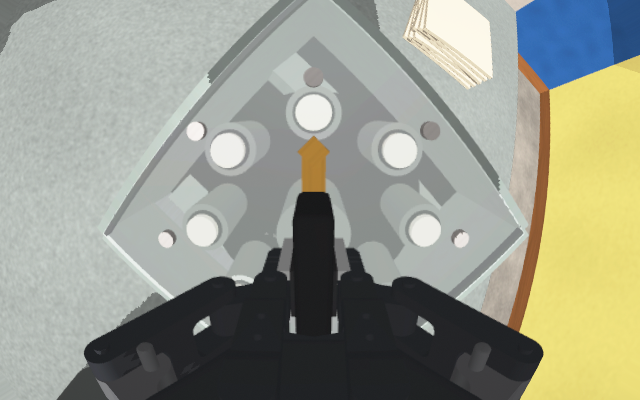

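```bash
python3 -m handwheel '[[[0,0,0],[0,0,0.07]],[[0,0,0],[0,0,0.07]],[[0,0,0],[0,0,0.07]],[[0,0,0],[0,0,0.07]],[[0,0,0],[0,0,0.07]]]'; python3 - <<'E'
from h import *
o=r.get_obs();R=np.array(o['eef_rot']);print(R.T@o['force'],R.T@o['moment'],o['opening'])
E
```

```text
time_s: 6.2
position: [573.7, 167.4, 176.0]
eef_rot: [[-0.166, 0.975, 0.148], [0.876, 0.077, 0.477], [0.453, 0.209, -0.867]]
force: [-5.9, -5.7, 3.1]
opening: 0.182
[-2.60653395 -5.52837562 -6.26400329] [ 0.7647999  -0.47817577 -0.11844519] 0.18222602848491484
```

```bash
python3 -m handwheel '[[[0,0,0],[0,0,0.07]],[[0,0,0],[0,0,0.07]],[[0,0,0],[0,0,0.07]],[[0,0,0],[0,0,0.07]],[[0,0,0],[0,0,0.07]],[[0,0,0],[0,0,0.07]],[[0,0,0],[0,0,0.07]],[[0,0,0],[0,0,0.07]],[[0,0,0],[0,0,0.07]]]'; python3 - <<'E'
from h import *
o=r.get_obs();R=np.array(o['eef_rot']);print(R.T@o['force'],R.T@o['moment'],o['opening'])
E
```

```text
time_s: 7.1
position: [573.1, 167.5, 176.0]
eef_rot: [[0.44, 0.886, 0.147], [0.753, -0.453, 0.477], [0.489, -0.099, -0.867]]
force: [-9.4, -5.3, 5.7]
opening: 0.179
[-5.31398765 -6.51981006 -8.87804273] [ 0.73287674 -0.93801644 -0.13894349] 0.1794547533126458
```

Commanded 0.98 rad so far; 0.59 remains.

```bash
python3 -m handwheel '[[[0,0,0],[0,0,0.07]],[[0,0,0],[0,0,0.07]],[[0,0,0],[0,0,0.07]],[[0,0,0],[0,0,0.07]],[[0,0,0],[0,0,0.07]],[[0,0,0],[0,0,0.07]],[[0,0,0],[0,0,0.07]],[[0,0,0],[0,0,0.07]],[[0,0,0],[0,0,0.03]],[[0,0,0],[0,0,0]]]'; python3 - <<'E'
from h import *
o=r.get_obs();R=np.array(o['eef_rot']);print(R.T@o['force'],R.T@o['moment'],o['opening'])
p=np.load('m2.npy');Q=barR(p,0)[0]*[-1,-1,1];print(np.degrees(Rot.from_matrix(Q.T@R).as_rotvec()))
snap('w4')
E
```

```text
time_s: 8.1
position: [572.8, 167.8, 176.1]
eef_rot: [[0.858, 0.493, 0.146], [0.375, -0.795, 0.477], [0.351, -0.355, -0.866]]
force: [-10.7, -4.6, 6.5]
opening: 0.182
[-8.65155615 -3.92909758 -9.43333672] [ 0.37177758 -1.26740199 -0.01744916] 0.18214745192435894
[ 0.05456794 -0.12048875  0.06181113]
```

View pics/w4.png

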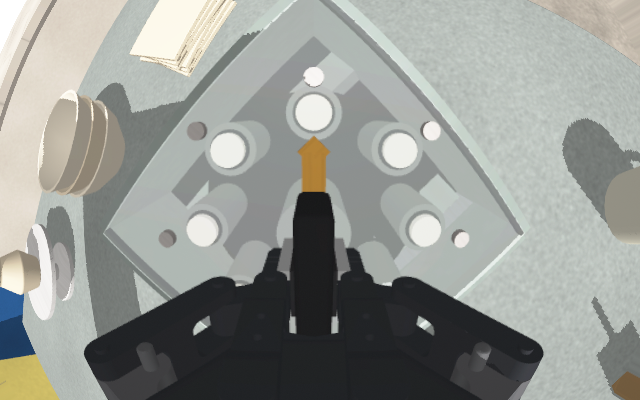

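The pointer at (313,150) lines up with the stud at (313,76), so the turret has turned 90°. Release and back off.

```bash
python3 -m handwheel '[[[0,0,0],[0,0,0]],[[0,0,0],[0,0,0]],[[0,0,0],[0,0,0]],[[0,0,0],[0,0,0]],[[0,0,0],[0,0,0]],[[0,0,0],[0,0,0]]]' 0.0854; python3 -m handwheel '[[[0,0,-0.015],[0,0,0]],[[0,0,-0.015],[0,0,0]],[[0,0,-0.015],[0,0,0]],[[0,0,-0.015],[0,0,0]],[[0,0,-0.015],[0,0,0]],[[0,0,-0.015],[0,0,0]],[[0,0,-0.015],[0,0,0]],[[0,0,-0.015],[0,0,0]],[[0,0,-0.01],[0,0,0]],[[0,0,0],[0,0,0]]]'; python3 - <<'E'
from h import *
m,a,d=snap('w5');o=r.get_obs();print(o['position'],o['joint_pos'])
cv2.imwrite('pics/w5c.png',cv2.resize(a[75:285,185:455,::-1],(772,600),interpolation=cv2.INTER_CUBIC))
E
```

```text
time_s: 8.75
position: [574.2, 167.7, 175.9]
eef_rot: [[0.857, 0.493, 0.149], [0.375, -0.795, 0.477], [0.353, -0.353, -0.866]]
force: [0.3, 0.8, -0.2]
opening: 1.003
time_s: 9.75
position: [555.0, 105.0, 290.1]
eef_rot: [[0.857, 0.493, 0.151], [0.374, -0.796, 0.476], [0.355, -0.352, -0.866]]
force: [0.3, 0.5, -0.7]
opening: 1.001
[554.82170999 105.39180209 289.14465843] [ -9.12464953  17.84847338 102.53157471  34.81714089  59.965287
  35.2488334 ]
```

View pics/w5c.png

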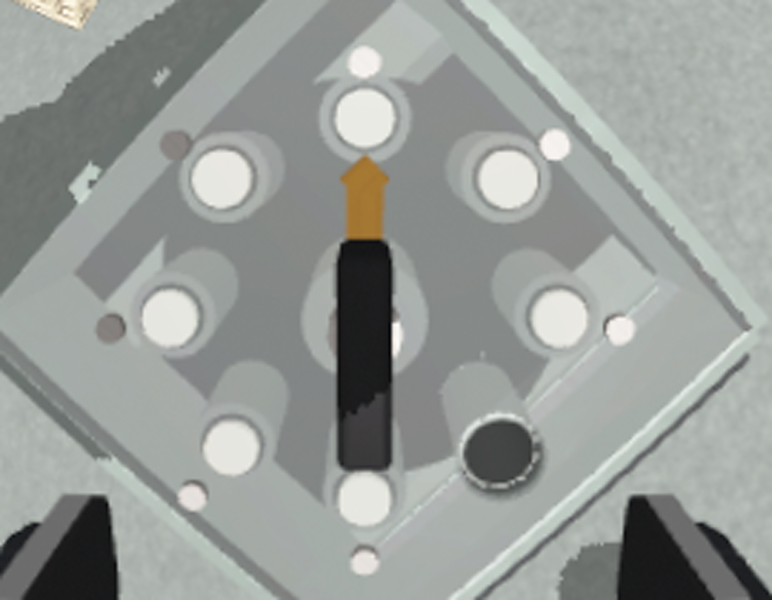

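The empty tube, now dark, shows concentric in the mouth at crop (501,452). I'll do a joint fit of the two wrist views and the top view to pin down the mouth.

```bash
python3 - <<'E'
from h import *
m1=dict(np.load('pics/w1_m.npz'));m5=dict(np.load('pics/w5_m.npz'));mt=cams.camera_model('top')
c1=np.array([(244,431),(372,538),(537,475),(616,314),(553,137),(373,59),(190,137),(127,313),(373,149)],float)
c5=np.array([(501,452),(620,329),(555,144),(364,62),(176,145),(110,327),(192,496),(364,560),(365,155)],float)
to=lambda c:(c+.5)/2.859+[185,75]-.5
ct=np.array([(507,414),(540,305),(451,220),(326,224),(235,321),(241,453),(339,536),(465,522),(300,420)],float)/4+[100,130]-.375
def P(p,ptr,h): return np.array([mag(p,70,0,0)]+[mag(p,p[3],a,h) for a in range(45,360,45)]+[mag(p,56,ptr,5)])
def off(m,b):
    m=dict(m);T=m['T'].copy();T[:3,3]+=T[:3,:3]@b;m['T']=T;return m
def f(q,full=False):
    p=q[:4];b=q[4:7];h=q[7]
    e=[projf(off(m1,b),P(p,225,h))-to(c1),projf(off(m5,b),P(p,135,h))-to(c5)]
    if full:return e
    return np.r_[e[0].ravel(),e[1].ravel(),b/2,(h-2)/2]
s=least_squares(f,[576,178,1.27,88,0,0,0,2]);q=s.x;print(q.round(2),np.degrees(q[2]))
for e in f(q,1):print(np.round(e,1).tolist())
print('mouth',mag(q,70,0,0))
# pure triangulation of mouth & pointer using cams
for b in (np.zeros(3),q[4:7]):
  g=lambda X:np.r_[(projf(off(m1,b),X)-to(c1)[0]).ravel(),(projf(off(m5,b),X)-to(c5)[0]).ravel()]
  t=least_squares(g,[558,118,125]);print('tri mouth',t.x,t.fun.round(1))
  S=[]
  for a in range(7):
    i1=1+a;i5=1+a
    g=lambda X:np.r_[(projf(off(m1,b),X)-to(c1)[i1]).ravel(),(projf(off(m5,b),X)-to(c5)[i5]).ravel()]
    S.append(least_squares(g,[558,118,125]).x)
  S=np.array(S);print(S.round(1).tolist())
  cen=(S[0]+S[4]+S[1]+S[5]+S[2]+S[6])/6;print('stud centre',cen);u=np.linalg.svd(S-S.mean(0))[2][2];print('normal',u*np.sign(u[2]),'angle',np.degrees(np.arccos(abs(u[2]))))
np.save('m3.npy',q)
E
```

```text
[ 5.7696e+02  1.7802e+02  1.2700e+00  8.8070e+01 -1.7000e-01 -7.1000e-01
  8.3000e-01  6.3800e+00] 72.72701071765466
[[-1.2, 1.9], [-0.0, -0.3], [0.2, -0.3], [0.2, -0.4], [0.2, -0.2], [-0.1, -0.4], [0.6, -0.4], [0.3, -0.3], [-0.1, 0.7]]
[[0.1, 1.3], [-0.2, -0.6], [-0.3, -0.3], [0.2, -0.3], [-0.2, -0.7], [0.0, 0.0], [0.3, -0.6], [0.2, -0.3], [-0.1, 1.3]]
mouth [558.95979263 120.13293067 125.        ]
tri mouth [560.26904069 123.35061707 118.37493903] [-0.5  0.6 -0.6 -0.5]
[[619.8, 105.3, 133.3], [661.1, 149.6, 162.9], [651.8, 208.7, 195.5], [598.9, 248.7, 207.9], [533.0, 246.1, 195.0], [491.7, 201.6, 164.5], [500.5, 142.7, 132.6]]
stud centre [576.31815733 175.68046325 163.9791288 ]
normal [-0.14612314 -0.47673605  0.86681646] angle 29.909227298376777
tri mouth [559.82785362 122.31865932 121.21140737] [-0.4  0.5 -0.5 -0.5]
[[619.0, 104.4, 136.0], [660.0, 148.4, 165.5], [650.8, 207.1, 198.0], [598.2, 246.8, 210.2], [532.7, 244.3, 197.3], [491.7, 200.0, 167.0], [500.4, 141.6, 135.3]]
stud centre [575.76438892 174.30216196 166.52350539]
normal [-0.14676418 -0.47689037  0.86662325] angle 29.93142128216964
```

```bash
python3 - <<'E'
from h import *
R=toolR(np.array([0,0,-1.]),np.array([.925,-.38,0]));v,w=plan([544,-344,270],R,20)
p=np.array([554.8,105.4,289.1]);Q=np.array(r.get_obs()['eef_rot'])
for k in range(20):
    p=p+Q@v*1000;Q=Q@Rot.from_rotvec(w).as_matrix()
    if k%4==3:print(p.round())
E
```

```text
20 rows [-0.0168, 0.015, -0.0054] [-0.0112, -0.0242, -0.0341] |v|mm 23.2 w deg 2.48
[528.  20. 266.]
[513. -71. 252.]
[ 511. -163.  248.]
[ 521. -255.  254.]
[ 544. -344.  270.]
```

```bash
python3 -m handwheel '[[[-0.0168,0.015,-0.0054],[-0.0112,-0.0242,-0.0341]],[[-0.0168,0.015,-0.0054],[-0.0112,-0.0242,-0.0341]],[[-0.0168,0.015,-0.0054],[-0.0112,-0.0242,-0.0341]],[[-0.0168,0.015,-0.0054],[-0.0112,-0.0242,-0.0341]],[[-0.0168,0.015,-0.0054],[-0.0112,-0.0242,-0.0341]],[[-0.0168,0.015,-0.0054],[-0.0112,-0.0242,-0.0341]],[[-0.0168,0.015,-0.0054],[-0.0112,-0.0242,-0.0341]],[[-0.0168,0.015,-0.0054],[-0.0112,-0.0242,-0.0341]],[[-0.0168,0.015,-0.0054],[-0.0112,-0.0242,-0.0341]],[[-0.0168,0.015,-0.0054],[-0.0112,-0.0242,-0.0341]]]' && python3 -m handwheel '[[[-0.0168,0.015,-0.0054],[-0.0112,-0.0242,-0.0341]],[[-0.0168,0.015,-0.0054],[-0.0112,-0.0242,-0.0341]],[[-0.0168,0.015,-0.0054],[-0.0112,-0.0242,-0.0341]],[[-0.0168,0.015,-0.0054],[-0.0112,-0.0242,-0.0341]],[[-0.0168,0.015,-0.0054],[-0.0112,-0.0242,-0.0341]],[[-0.0168,0.015,-0.0054],[-0.0112,-0.0242,-0.0341]],[[-0.0168,0.015,-0.0054],[-0.0112,-0.0242,-0.0341]],[[-0.0168,0.015,-0.0054],[-0.0112,-0.0242,-0.0341]],[[-0.0168,0.015,-0.0054],[-0.0112,-0.0242,-0.0341]],[[-0.0168,0.015,-0.0054],[-0.0112,-0.0242,-0.0341]]]'
python3 -m handwheel '[[[0,0,0],[0,0,0]],[[0,0,0],[0,0,0]]]'
python3 - <<'E'
from h import *
m,a,d=snap('w6');o=r.get_obs();print(o['position'],o['joint_pos'])
print(projf(m,[[544,-344,165],[544,-344,70]]))
E
```

```text
time_s: 10.8
position: [510.3, -116.9, 248.1]
eef_rot: [[0.664, 0.747, 0.03], [0.717, -0.647, 0.26], [0.214, -0.151, -0.965]]
force: [-0.3, 0.3, -0.5]
opening: 1.001
time_s: 11.8
position: [544.5, -343.2, 269.0]
eef_rot: [[0.377, 0.926, -0.002], [0.926, -0.377, 0.001], [-0.0, -0.002, -1.0]]
force: [-0.0, 0.2, 0.6]
opening: 0.999
time_s: 12.0
position: [544.1, -342.0, 268.9]
eef_rot: [[0.379, 0.925, -0.002], [0.925, -0.379, 0.002], [0.001, -0.003, -1.0]]
force: [0.0, -0.1, -0.7]
opening: 0.998
[ 544.0738204  -341.72759842  269.03661754] [-3.80299448e+01  2.78011711e+01  8.38236384e+01  2.75685609e-02
  6.85514882e+01 -1.57562935e+01]
[[313.5220198  202.02331706]
 [313.7906018  179.20610025]]
```

View pics/w6.png

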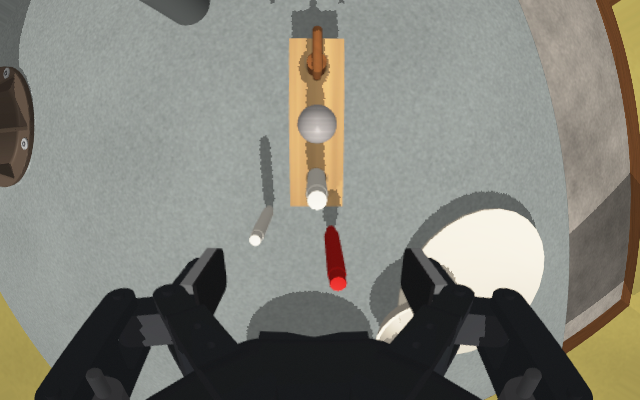

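The target marker's tail is at (317,200), the ball at (317,124), and the paddle at (317,50). The red rod at (338,283) and the small white rod at (255,240) are clear of the jaw line. I'll measure the tail.

```bash
python3 - <<'E'
from h import *
m=dict(np.load('pics/w6_m.npz'));a=cv2.imread('pics/w6.png')
s=a[180:215,300:335];g=cv2.cvtColor(s,cv2.COLOR_BGR2HSV);k=(g[:,:,2]>225)&(g[:,:,1]<30);ys,xs=np.nonzero(k);print(k.sum(),xs.min(),xs.max(),ys.min(),ys.max())
u=np.array([300+xs.mean(),180+ys.mean()]);print(u)
f=lambda X:(projf(m,[X[0],X[1],165])-u).ravel()
t=least_squares(f,[544,-344]).x;print('tail',t)
# stand hole from stand edges: centre line of stand across
o=r.get_obs();R=toolR(np.array([0,0,-1.]),np.array([.925,-.38,0]));
plan([t[0],t[1],185],R,5);plan([t[0],t[1],111],R,10)
d=np.load('pics/w6.npy');print(d[200,317],-((np.r_[t,165]-m['T'][:3,3])@m['T'][:3,:3])[2])
E
```

```text
274 8 26 11 29
[316.69343066 199.94890511]
tail [ 547.12222572 -343.33492583]
5 rows [-0.0001, 0.0007, 0.0168] [-0.0006, -0.0003, 0.0002] |v|mm 16.8 w deg 0.04
10 rows [-0.0, 0.0004, 0.0158] [-0.0003, -0.0001, 0.0001] |v|mm 15.8 w deg 0.02
255.3024 257.7110815183762
```

```bash
python3 -m handwheel '[[[0,0.0007,0.017],[-0.0006,-0.0003,0]],[[0,0.0007,0.017],[-0.0006,-0.0003,0]],[[0,0.0007,0.017],[-0.0006,-0.0003,0]],[[0,0.0007,0.017],[-0.0006,-0.0003,0]],[[0,0.0007,0.017],[-0.0006,-0.0003,0]],[[0,0,0],[0,0,0]]]' 0.06
python3 - <<'E'
from h import *
m,a,d=snap('w7');print(r.get_obs()['position'])
E
```

```text
time_s: 12.65
position: [546.7, -342.5, 182.6]
eef_rot: [[0.379, 0.926, -0.002], [0.926, -0.379, 0.001], [0.0, -0.002, -1.0]]
force: [-0.6, -0.4, 0.5]
opening: 0.699
[ 547.19640643 -343.02543129  184.14154187]
```

View pics/w7.png

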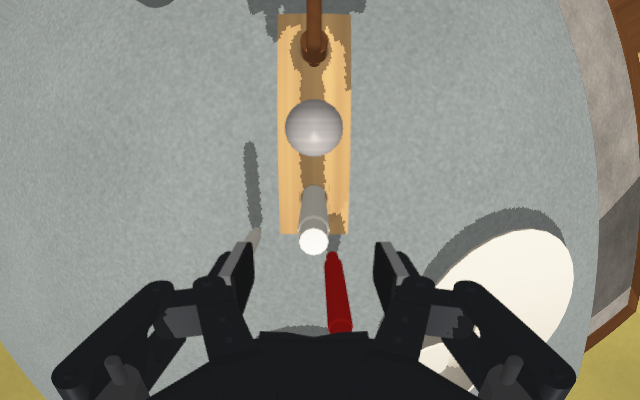

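```bash
python3 - <<'E'
from h import *
m=dict(np.load('pics/w7_m.npz'));m6=dict(np.load('pics/w6_m.npz'));a=cv2.imread('pics/w7.png')
s=a[220:262,292:336];g=cv2.cvtColor(s,cv2.COLOR_BGR2HSV);k=(g[:,:,2]>225)&(g[:,:,1]<30);ys,xs=np.nonzero(k)
u=np.array([292+(xs.min()+xs.max())/2,220+(ys.min()+ys.max())/2]);print(u,np.ptp(xs),np.ptp(ys))
print('tail',least_squares(lambda X:(projf(m,[X[0],X[1],165])-u).ravel(),[544,-344]).x)
mt=cams.camera_model('top')
w=np.array([557,474])/5.714+[355,195]
X=least_squares(lambda X:np.r_[(projf(m6,X)-[255,240]).ravel(),(proj(mt,X)-w).ravel()],[467,-370,120]);print('small white tail',X.x,X.fun)
o=r.get_obs();print('in tool',np.array(o['eef_rot']).T@(X.x-o['position']))
X=least_squares(lambda X:np.r_[(projf(m6,X)-[338,283]).ravel(),(proj(mt,X)-[484.5,246]).ravel()],[537,-440,120]);print('red tail',X.x,X.fun,'in tool',np.array(o['eef_rot']).T@(X.x-o['position']))
plan([547.2,-343.2,111],toolR(np.array([0,0,-1.]),np.array([.925,-.38,0])),8)
E
```

```text
[313.  241.5] 28 25
tail [ 546.93508565 -343.55430251]
small white tail [ 463.75655864 -373.85555119  110.10871538] [ 0.01520615  0.02730225 -0.06084162  0.0111128 ]
in tool [-60.10046934 -65.52126776  74.08414776]
red tail [ 532.09420357 -437.73129705  142.15202763] [-0.22848691 -0.09861037  0.33178091 -0.40089494] in tool [-93.35429297  21.90277029  42.01953694]
8 rows [-0.0, 0.0, 0.0091] [-0.0001, 0.0001, 0.0002] |v|mm 9.1 w deg 0.01
```

```bash
python3 -m handwheel '[[[0,0,0.0091],[0,0,0]],[[0,0,0.0091],[0,0,0]],[[0,0,0.0091],[0,0,0]],[[0,0,0.0091],[0,0,0]],[[0,0,0.0091],[0,0,0]],[[0,0,0.0091],[0,0,0]],[[0,0,0.0091],[0,0,0]],[[0,0,0.0091],[0,0,0]],[[0,0,0],[0,0,0]]]'; python3 -m handwheel '[[[0,0,0],[0,0,0]],[[0,0,0],[0,0,0]],[[0,0,0],[0,0,0]],[[0,0,0],[0,0,0]],[[0,0,0],[0,0,0]],[[0,0,0],[0,0,0]],[[0,0,0],[0,0,0]]]' 0.008 50
python3 - <<'E'
from h import *
m,a,d=snap('w8');o=r.get_obs();print(o['position'],np.array(o['eef_rot']).T@o['force'])
E
```

```text
time_s: 13.6
position: [547.2, -343.8, 110.6]
eef_rot: [[0.379, 0.925, -0.0], [0.925, -0.379, -0.001], [-0.001, -0.0, -1.0]]
force: [-0.0, 0.6, -0.4]
opening: 0.7
time_s: 14.3
position: [547.6, -344.2, 112.7]
eef_rot: [[0.379, 0.925, 0.001], [0.925, -0.379, -0.002], [-0.002, 0.002, -1.0]]
force: [-2.5, 1.4, 6.5]
opening: 0.216
[ 547.64823123 -344.20479179  112.65127485] [ 0.27794831 -2.1795727  -6.33942023]
```

View pics/w8.png

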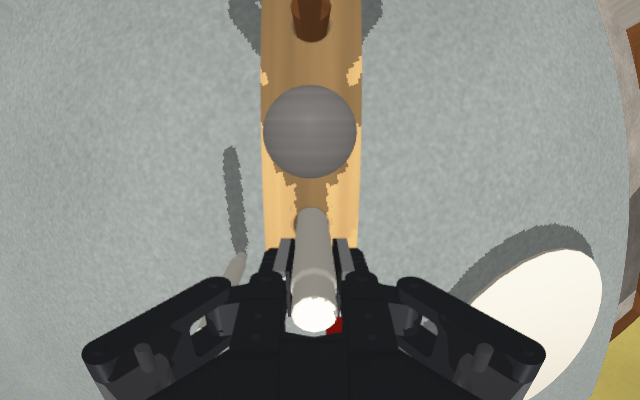

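```bash
python3 -m handwheel '[[[0,0,-0.01],[0,0,0]],[[0,0,-0.015],[0,0,0]],[[0,0,-0.02],[0,0,0]],[[0,0,-0.02],[0,0,0]],[[0,0,-0.02],[0,0,0]],[[0,0,-0.025],[0,0,0]],[[0,0,-0.025],[0,0,0]],[[0,0,-0.025],[0,0,0]],[[0,0,-0.025],[0,0,0]],[[0,0,-0.015],[0,0,0]]]'
python3 - <<'E'
from h import *
p=np.load('m3.npy')[:3];M=magR(p[2]);print(mag(p,70,0,0),M[:,2])
R=toolR(-M[:,2],np.array([.955,-.298,0]));o=r.get_obs();print(np.array(o['eef_rot']).T@o['force'],o['opening'])
v,w=plan(mag(p,70,0,145),R,20)
q=np.array(o['position']);Q=np.array(o['eef_rot'])
for k in range(20):
    q=q+Q@v*1000;Q=Q@Rot.from_rotvec(w).as_matrix()
    if k%3==1:print(q.round(),(q+Q[:,2]*96).round())
E
python3 - <<'E'
from h import *
p,d=cams.camera('side');cv2.imwrite('pics/s2.png',p[:,:,::-1])
E
```

```text
time_s: 15.35
position: [547.6, -343.8, 315.7]
eef_rot: [[0.379, 0.925, 0.004], [0.925, -0.379, -0.004], [-0.002, 0.005, -1.0]]
force: [-0.3, 0.5, -0.6]
opening: 0.22
[558.95979263 120.13293067 125.        ] [-0.14846237 -0.47745044  0.8660254 ]
[ 0.39697877 -0.43631179  0.5590908 ] 0.2198902121164403
20 rows [0.0172, -0.0072, 0.0078] [0.0014, 0.0263, -0.0041] |v|mm 20.2 w deg 1.53
[ 547. -306.  300.] [ 549. -302.  205.]
[ 547. -249.  281.] [ 551. -237.  186.]
[ 546. -190.  266.] [ 553. -171.  172.]
[ 545. -130.  256.] [ 554. -105.  164.]
[543. -70. 250.] [554. -38. 160.]
[541. -10. 248.] [553.  30. 161.]
[537.  51. 251.] [552.  97. 167.]
```

View pics/s2.png

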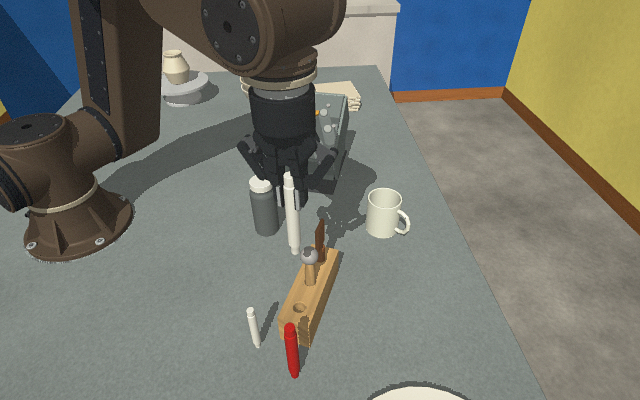

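The marker is held upright (image (292,212)) and its hole at (299,309) is empty. Carrying it over.

```bash
python3 -m handwheel '[[[0.0172,-0.0072,0.0078],[0.0014,0.0263,-0.0041]],[[0.0172,-0.0072,0.0078],[0.0014,0.0263,-0.0041]],[[0.0172,-0.0072,0.0078],[0.0014,0.0263,-0.0041]],[[0.0172,-0.0072,0.0078],[0.0014,0.0263,-0.0041]],[[0.0172,-0.0072,0.0078],[0.0014,0.0263,-0.0041]],[[0.0172,-0.0072,0.0078],[0.0014,0.0263,-0.0041]],[[0.0172,-0.0072,0.0078],[0.0014,0.0263,-0.0041]],[[0.0172,-0.0072,0.0078],[0.0014,0.0263,-0.0041]],[[0.0172,-0.0072,0.0078],[0.0014,0.0263,-0.0041]],[[0.0172,-0.0072,0.0078],[0.0014,0.0263,-0.0041]]]' && python3 -m handwheel '[[[0.0172,-0.0072,0.0078],[0.0014,0.0263,-0.0041]],[[0.0172,-0.0072,0.0078],[0.0014,0.0263,-0.0041]],[[0.0172,-0.0072,0.0078],[0.0014,0.0263,-0.0041]],[[0.0172,-0.0072,0.0078],[0.0014,0.0263,-0.0041]],[[0.0172,-0.0072,0.0078],[0.0014,0.0263,-0.0041]],[[0.0172,-0.0072,0.0078],[0.0014,0.0263,-0.0041]],[[0.0172,-0.0072,0.0078],[0.0014,0.0263,-0.0041]],[[0.0172,-0.0072,0.0078],[0.0014,0.0263,-0.0041]],[[0.0172,-0.0072,0.0078],[0.0014,0.0263,-0.0041]],[[0.0172,-0.0072,0.0078],[0.0014,0.0263,-0.0041]]]'
python3 -m handwheel '[[[0,0,0],[0,0,0]],[[0,0,0],[0,0,0]],[[0,0,0],[0,0,0]]]'
python3 - <<'E'
from h import *
m,a,d=snap('w9');o=r.get_obs();p=np.load('m3.npy')[:3];M=magR(p[2])
R=toolR(-M[:,2],np.array([.955,-.298,0]))
print(o['position'],mag(p,70,0,145),np.degrees(Rot.from_matrix(np.array(o['eef_rot']).T@R).as_rotvec()))
plan(mag(p,70,0,145),R,2)
b=a[:,:,::-1].copy()
P=[o['position']+np.array(o['eef_rot'])[:,2]*96]+[mag(p,70,0,0)+M@np.array([14.5*np.cos(t),14.5*np.sin(t),0]) for t in np.arange(0,6.28,.4)]
for q in projf(m,P):cv2.circle(b,tuple(int(round(v*8)) for v in q),8,(0,0,255),-1,shift=3)
cv2.imwrite('pics/w9o.png',b)
p,d=cams.camera('top');cv2.imwrite('pics/t9.png',cv2.resize(p[130:280,100:300,::-1],(800,600),interpolation=cv2.INTER_CUBIC))
p,d=cams.camera('side');cv2.imwrite('pics/s9.png',cv2.resize(p[60:210,220:420,::-1],(800,600),interpolation=cv2.INTER_CUBIC))
E
```

```text
time_s: 16.4
position: [544.8, -148.9, 254.8]
eef_rot: [[0.329, 0.941, 0.082], [0.908, -0.339, 0.247], [0.261, -0.007, -0.965]]
force: [0.2, -0.6, -0.9]
opening: 0.22
time_s: 17.4
position: [536.7, 52.3, 247.0]
eef_rot: [[0.26, 0.954, 0.147], [0.825, -0.298, 0.481], [0.503, -0.004, -0.864]]
force: [-0.3, -0.3, -0.4]
opening: 0.218
time_s: 17.7
position: [537.2, 50.5, 247.0]
eef_rot: [[0.26, 0.954, 0.147], [0.825, -0.299, 0.479], [0.501, -0.003, -0.866]]
force: [0.3, -0.4, -0.6]
opening: 0.221
[537.21417186  50.37028999 246.9755538 ] [537.43274884  50.9026166  250.57368355] [-0.11627153 -0.06187852 -0.15898696]
2 rows [0.0011, 0.0, -0.0014] [-0.001, -0.0005, -0.0014] |v|mm 1.8 w deg 0.1
```

View pics/w9o.png

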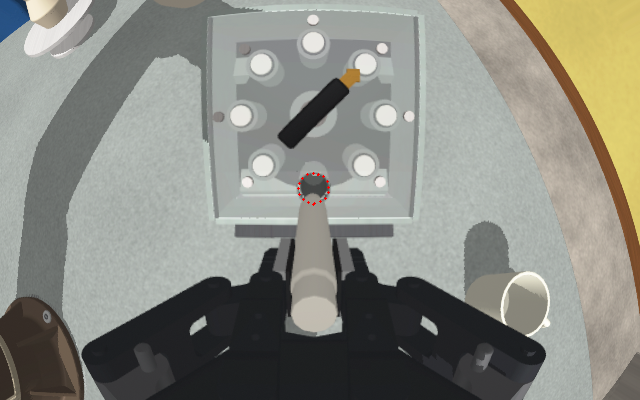

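View pics/s9.png

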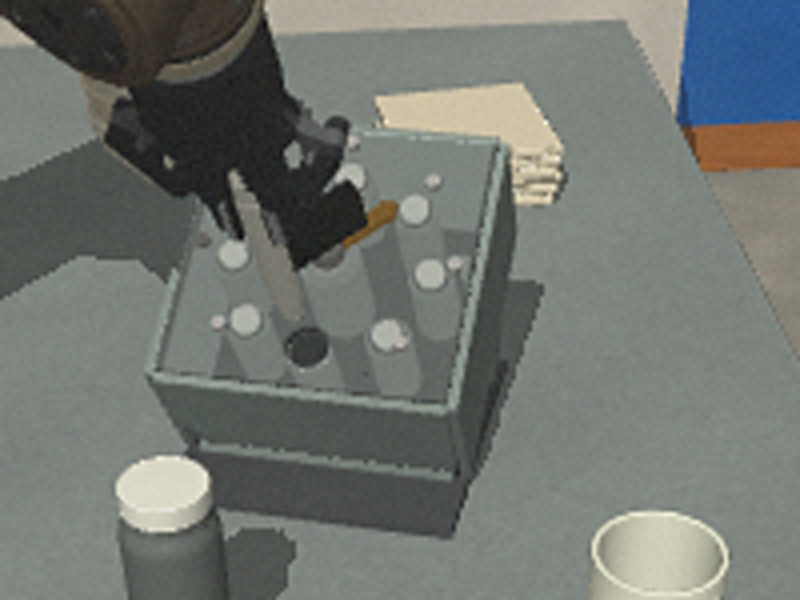

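```bash
python3 - <<'E'
from h import *
a=cv2.imread('pics/w9.png');b=cv2.imread('pics/w9o.png')
cv2.imwrite('pics/w9c.png',np.hstack([cv2.resize(x[155:235,273:353],(400,400),interpolation=cv2.INTER_CUBIC) for x in(a,b)]))
E
```

```text
(no output)
```

View pics/w9c.png

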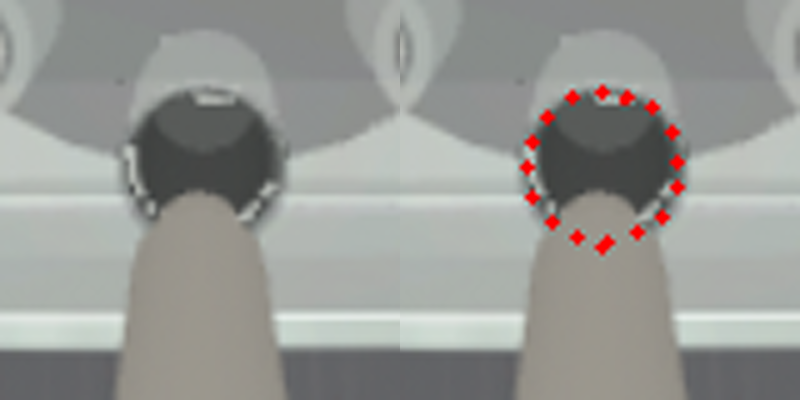

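View pics/t9.png

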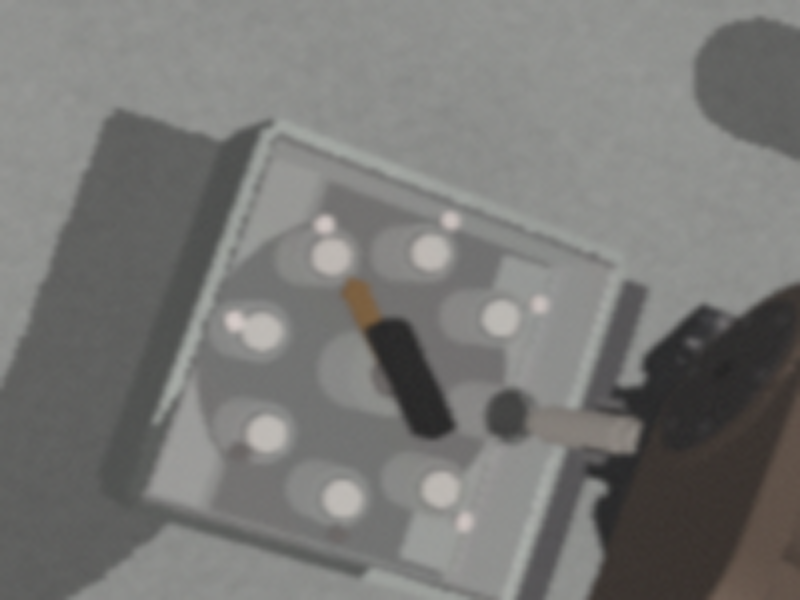

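```bash
python3 - <<'E'
from h import *
m=dict(np.load('pics/w9_m.npz'));o=r.get_obs();R=np.array(o['eef_rot']);p0=np.array(o['position'])
b=cv2.imread('pics/w9.png')
for (dz,rad) in ((94,7),(72,10),(0,10)):
  P=[p0+R@np.array([rad*np.cos(t),rad*np.sin(t),dz]) for t in np.arange(0,6.28,.3)]
  for q in projf(m,P):cv2.circle(b,tuple(int(round(v*8)) for v in q),4,(0,0,255),-1,shift=3)
cv2.imwrite('pics/w9d.png',cv2.resize(b[165:345,233:393],(533,600),interpolation=cv2.INTER_CUBIC))
p=np.load('m3.npy')[:3];M=magR(p[2]);plan(mag(p,70,0,136),toolR(-M[:,2],np.array([.955,-.298,0])),2)
E
```

```text
2 rows [0.0012, 0.0, 0.0031] [-0.0011, -0.0006, -0.0015] |v|mm 3.3 w deg 0.11
```

View pics/w9d.png

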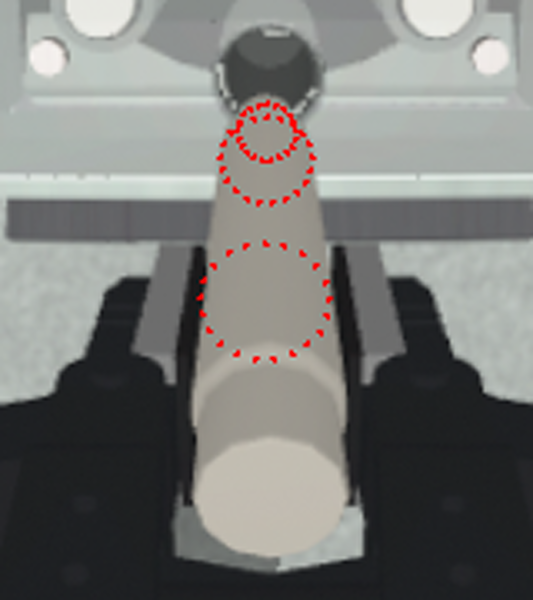

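```bash
python3 -m handwheel '[[[0.0012,0,0.003],[-0.0011,-0.0006,-0.0015]],[[0,0,0.007],[-0.0011,-0.0006,-0.0015]],[[0,0,0.008],[0,0,0]],[[0,0,0.008],[0,0,0]],[[0,0,0.007],[0,0,0]],[[0,0,0.007],[0,0,0]],[[0,0,0.005],[0,0,0]],[[0,0,0.005],[0,0,0]],[[0,0,0],[0,0,0]]]'
python3 - <<'E'
from h import *
m,a,d=snap('w10');o=r.get_obs();R=np.array(o['eef_rot']);p=np.load('m3.npy')[:3];M=magR(p[2])
print(R.T@o['force'],R.T@o['moment'],M.T@(np.array(o['position'])-mag(p,70,0,0)))
b=a[:,:,::-1];cv2.imwrite('pics/w10c.png',cv2.resize(b[165:345,233:393],(533,600),interpolation=cv2.INTER_CUBIC))
E
```

```text
time_s: 18.75
position: [544.7, 76.1, 203.7]
eef_rot: [[0.258, 0.955, 0.147], [0.827, -0.297, 0.478], [0.5, -0.001, -0.866]]
force: [-0.2, -0.4, 0.6]
opening: 0.22
[-0.07311573 -0.04815075  0.21144375] [-0.02786923 -0.27037309 -0.01008872] [-0.71803894  0.43744933 91.72278974]
```

View pics/w10c.png

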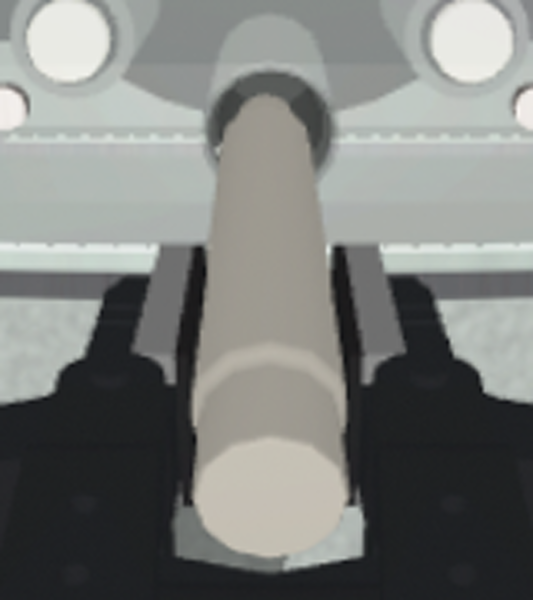

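The foot is inside the mouth, centred to within about a millimetre, with no contact force. Continuing down.

```bash
python3 -m handwheel '[[[0,0,0.005],[0,0,0]],[[0,0,0.005],[0,0,0]],[[0,0,0.005],[0,0,0]],[[0,0,0.005],[0,0,0]],[[0,0,0.005],[0,0,0]]]'
python3 -m handwheel '[[[0,0,0.005],[0,0,0]],[[0,0,0.005],[0,0,0]],[[0,0,0.005],[0,0,0]],[[0,0,0.005],[0,0,0]],[[0,0,0.005],[0,0,0]],[[0,0,0.005],[0,0,0]]]'
python3 - <<'E'
from h import *
o=r.get_obs();R=np.array(o['eef_rot']);p=np.load('m3.npy')[:3];M=magR(p[2])
print(R.T@o['force'],R.T@o['moment'],M.T@(np.array(o['position'])-mag(p,70,0,0)))
E
```

```text
time_s: 19.3
position: [548.5, 88.0, 182.2]
eef_rot: [[0.257, 0.955, 0.148], [0.827, -0.297, 0.478], [0.5, -0.001, -0.866]]
force: [0.5, 0.5, -0.5]
opening: 0.219
time_s: 19.9
position: [553.0, 102.2, 156.3]
eef_rot: [[0.257, 0.955, 0.148], [0.827, -0.297, 0.478], [0.5, -0.0, -0.866]]
force: [0.4, 0.4, -0.3]
opening: 0.216
[0.3036189  0.3012841  0.49068594] [ 0.01658828 -0.2879813   0.03601912] [-0.71504782  0.3983985  36.51896357]
```

```bash
python3 -m handwheel '[[[0,0,0.003],[0,0,0]],[[0,0,0.003],[0,0,0]],[[0,0,0.003],[0,0,0]],[[0,0,0.002],[0,0,0]]]'; python3 -m handwheel '[[[0,0,0.001],[0,0,0]],[[0,0,0.001],[0,0,0]]]'
python3 - <<'E'
from h import *
o=r.get_obs();R=np.array(o['eef_rot']);p=np.load('m3.npy')[:3];M=magR(p[2])
print(R.T@o['force'],R.T@o['moment'],M.T@(np.array(o['position'])-mag(p,70,0,0)))
E
```

```text
time_s: 20.3
position: [554.6, 107.4, 146.9]
eef_rot: [[0.257, 0.955, 0.148], [0.827, -0.297, 0.478], [0.5, -0.001, -0.866]]
force: [-0.1, 1.1, -1.0]
opening: 0.22
time_s: 20.5
position: [554.9, 108.2, 145.5]
eef_rot: [[0.257, 0.955, 0.148], [0.827, -0.297, 0.478], [0.5, -0.0, -0.866]]
force: [-2.8, -7.0, 10.8]
opening: 0.22
[ -1.11366878  -0.61715823 -13.06074371] [ 0.21072679 -0.32165918 -0.02432933] [-0.62425143  0.3265161  24.02608846]
```

Floor contact: 13 N along the tool axis, with the TCP 24 mm above the cover, about as deep as expected. Releasing.

```bash
python3 -m handwheel '[[[0,0,0],[0,0,0]],[[0,0,0],[0,0,0]],[[0,0,0],[0,0,0]],[[0,0,0],[0,0,0]],[[0,0,0],[0,0,0]]]' 0.07; python3 -m handwheel '[[[0,0,-0.01],[0,0,0]],[[0,0,-0.01],[0,0,0]],[[0,0,-0.015],[0,0,0]],[[0,0,-0.02],[0,0,0]],[[0,0,-0.02],[0,0,0]],[[0,0,-0.02],[0,0,0]],[[0,0,-0.02],[0,0,0]],[[0,0,-0.02],[0,0,0]],[[0,0,-0.015],[0,0,0]],[[0,0,0],[0,0,0]]]'
python3 - <<'E'
from h import *
m,a,d=snap('w11');o=r.get_obs();print(o['force'])
p=np.load('m3.npy')[:3];M=magR(p[2]);b=a[:,:,::-1].copy()
for h,rad in ((76,8.5),(60,10),(0,10)):
  P=[mag(p,70,0,h)+M@np.array([rad*np.cos(t),rad*np.sin(t),0]) for t in np.arange(0,6.28,.3)]
  for q in projf(m,P):cv2.circle(b,tuple(int(round(v*8)) for v in q),4,(0,0,255),-1,shift=3)
cv2.imwrite('pics/w11o.png',cv2.resize(b[60:300,160:480],(800,600),interpolation=cv2.INTER_CUBIC))
p,d=cams.camera('side');cv2.imwrite('pics/s11.png',p[:,:,::-1])
E
```

```text
time_s: 21.0
position: [554.8, 108.2, 145.4]
eef_rot: [[0.257, 0.955, 0.148], [0.827, -0.297, 0.478], [0.5, -0.0, -0.866]]
force: [0.1, -1.5, -0.3]
opening: 0.816
time_s: 22.0
position: [532.8, 35.3, 277.7]
eef_rot: [[0.257, 0.954, 0.152], [0.827, -0.298, 0.476], [0.5, 0.003, -0.866]]
force: [-0.0, -0.7, -0.4]
opening: 0.82
[ 0.2499885   0.24037484 -0.21816524]
```

View pics/w11o.png

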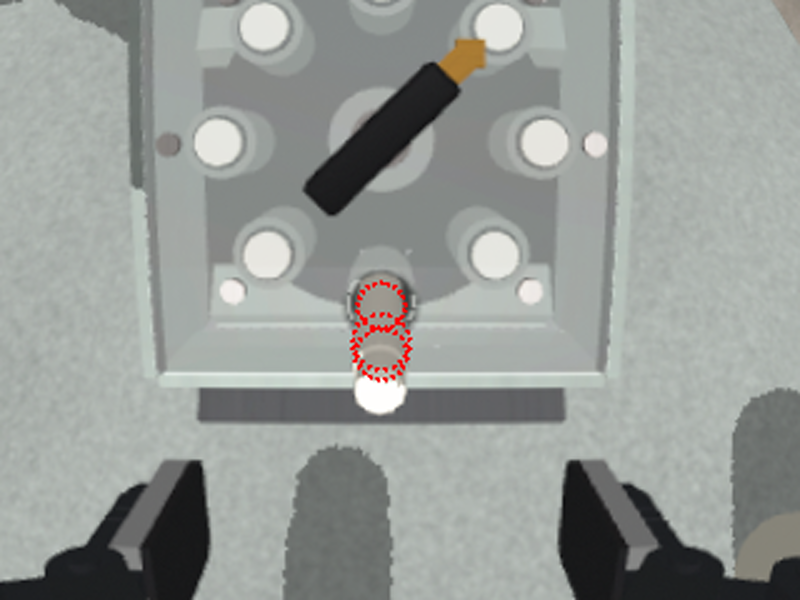

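View pics/s11.png

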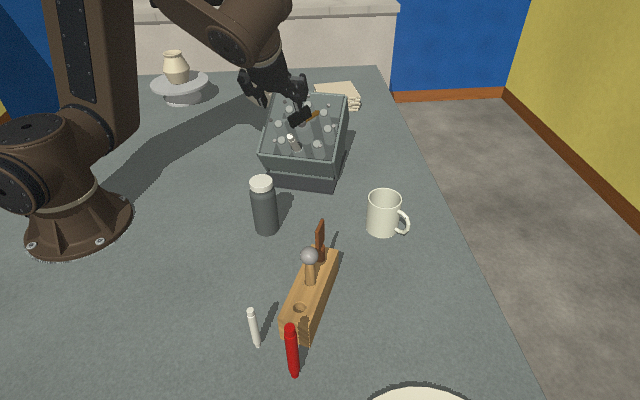

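```bash
python3 - <<'E'
from h import *
m=dict(np.load('pics/w11_m.npz'));d=np.load('pics/w11.npy');a=cv2.imread('pics/w11.png')
s=a[205:230,295:330];g=cv2.cvtColor(s,cv2.COLOR_BGR2HSV);k=(g[:,:,2]>235)&(g[:,:,1]<30);ys,xs=np.nonzero(k)
u=np.array([295+(xs.min()+xs.max())/2,205+(ys.min()+ys.max())/2]);dd=np.median(d[205:230,295:330][k]);print(u,dd,np.ptp(xs),np.ptp(ys))
f=200/np.tan(np.radians(m['vertical_fov'])/2);e=u-[m['cx'],m['cy']];rr=np.hypot(*e);th=rr/f
c=np.array([e[0]/rr*np.tan(th)*dd,-e[1]/rr*np.tan(th)*dd,-dd]);X=m['T'][:3,:3]@c+m['T'][:3,3]
p=np.load('m3.npy')[:3];M=magR(p[2]);print('tail in mouth frame',M.T@(X-mag(p,70,0,0)))
# visible wall: points down the marker centre column
for v in range(int(u[1])-10,175,-4):
    e=np.array([u[0],v])-[m['cx'],m['cy']];rr=np.hypot(*e);th=rr/f;D=d[v,int(u[0])]
    c=np.array([e[0]/rr*np.tan(th)*D,-e[1]/rr*np.tan(th)*D,-D]);print(v,(M.T@(m['T'][:3,:3]@c+m['T'][:3,3]-mag(p,70,0,0))).round(1))
E
```

```text
[311.5 217. ] 256.38577 19 14
tail in mouth frame [-13.08182696   0.34543103  77.6033983 ]
207 [-4.3  0.3 78.1]
203 [-2.7  0.4 71.6]
199 [-1.3  0.4 64.1]
195 [ 0.5  0.4 57.3]
191 [ 0.9  0.4 44.4]
187 [ 3.1  0.5 37.3]
183 [ 4.   0.5 24.1]
179 [ 5.7  0.6 12.8]
```

The marker stands in the tube. It leans down-slope by about 0.13 rad, which is just the bore's play. Its tail measures about 77 mm above the cover, against 76 mm expected when seated. The bystanders are where they were in the first side picture. Handing in.

```bash
python3 - <<'E'
from bench import r
print(r.get_obs()['time_s']);print(r.close_job())
E
```

```text
22.1
the job is handed in; nothing more can be done
None
```

I turned the magazine handle two clicks (90°) clockwise, so the one empty tube came to rest under the mouth. I then took the white marker from the stand, put it foot first through the mouth until it met the tube floor with about 13 N, and let go. I handed the job in at 22.1 s; no verdict is reported.

Last checks:
- **Turret:** the pointer lines up with its click-stop stud, and the empty tube shows concentric in the mouth.
- **Depth:** the gripper height at floor contact puts the foot at about −73.6 mm, against the floor at −74 mm. The wrist camera's depth puts the tail about 77.6 mm above the cover, against about 76 mm expected. Taken alone, that reading would put the foot about 3 mm off the floor. The camera had earlier read the handle bar about 3 mm too near, so I put the gap down to that. Both are within the 6 mm limit.
- **Lean:** the marker leans down-slope by about 0.13 rad within the bore's play (limit 0.22). I estimate its foot is about 6 mm off the centre of the tube floor (limit 12 mm).
- **Surroundings:** the paddle, burnisher, jar and mug look unmoved in the last side picture. The gripper is clear, with the force reading near zero.
- **Disagreement:** the mouth position from the first top-camera fit was 2–3 mm off the wrist-camera fit. I used the wrist-camera fit, and the marker went in with no side contact that I could see in the force readings.

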